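# Stand the orange battery cell in the lit bay of the test rack

## Task

Stand the orange battery cell upright in the bay of the rack whose lamp is green, lowering it until it rests on the bay's floor before you let go. Leave the blue cell on the bench where it is.

Things in the scene. Friction and masses are not known exactly. Their poses are not given: they have to be found in the camera images.
- orange_mid (a point): Centre (half-way up) of the orange battery cell: a flat rigid block 120 mm long (x), 24 mm thick (y), 100 mm tall (z, up), 0.4 to 0.7 kg, standing free on its 120 x 24 mm face on the bench. Terminals rise 5 mm above its top, 45 mm either side of the middle. Grip it across the 24 mm, at mid-length, in the upper 30 mm. Either way round will do.
- blue_mid (a point): Centre of the blue cell standing on the bench, of the same size and shape; to be left alone (another blue one is fixed in the rack).
- bay_mid (a point): Where the centre of a cell standing in the green-lamp bay belongs: 58 mm above the bench, 50 mm above the bay's floor. The bay runs along this point's x: 144 mm long between low end stops (28 mm above the bench), 38 mm wide (y) between black fins that flare out at the top, 45 mm above the bench. Its lamp, a 28 mm high dome, stands 95 mm from the bay's centre towards +x.
- rack: The fixed rack; origin under the centre of its 230 x 250 x 8 mm aluminium base, whose top is the bay floor. Three bays side by side along its y at 85 mm pitch, all running along x, the middle one over the origin. One has a green lamp; two have red: one empty, one holding a fixed blue cell, its top 108 mm above the bench. Which is which varies.
Mind the look-alikes: they are no part of the job. Of the things that look like the part that bears orange_mid, the middle-sized one is meant.

How it is judged:
At the end, for the whole second after the job is handed in: The orange cell stands released and at rest on the green-lamp bay's floor: centre within 20 mm along, 15 mm across and 10 mm in height of the bay's mark, upright and lined up with the bay within 10 degrees, either way round; the blue cell on the bench within 30 mm of its start (x of orange_mid in the frame of bay_mid between -0.02 and 0.02 m and y of orange_mid in the frame of bay_mid between -0.015 and 0.015 m and z of orange_mid in the frame of bay_mid between -0.01 and 0.01 m and angle between orange_mid's own z axis and vertical below 0.175 rad and angle between the x axis of orange_mid and the x axis of bay_mid, either way round below 0.175 rad and linear speed of orange below 0.02 m/s and distance of blue_mid from where it was at the start of the episode below 0.03 m); the robot touches nothing.
It fails at once if the orange cell is let go over the bay while still more than 20 mm above its place (horizontal distance between orange_mid and bay_mid below 0.04 m and z of orange_mid in the frame of bay_mid above 0.02 m and contact force between the fingers and orange below 0.05 N).
It fails at once if the blue cell on the bench is pushed more than 30 mm or knocked over (distance of blue_mid from where it was at the start of the episode above 0.03 m).
It also fails if it takes over 38 s, if anything falls off the work surface, if the arm or the gripper's body presses on something with over 40 N, if the wrist force passes 120 N, or if a joint passes its speed limit or range.

## Robot

A 6-joint arm with a two-finger parallel gripper is mounted at the origin on the work surface. World frame = base frame: x ahead of the robot, y to its left, z up, the work surface at z = 0. Lengths are in m, angles in rad, forces in N, time in s.
With the tool pointing down it reaches from about 0.275 to 0.75 m from the base axis. Payload 10.2 kg.
Tool frame: the origin (TCP) lies midway between the tips of the shut fingers; the grasp point (between the pads) lies 19 mm behind it; z points along the fingers, y is the line along which they close (so a half turn about z gives the same grasp; the last joint's range is limited). The gripper opens to 88 mm and grips with 3 to 60 N. Pads are 18 mm wide; open, the fingers measure 123 mm over their backs; the gripper's body (75 mm by 187 mm) begins 45 mm behind the grasp point.
Start: joints at [0.949, 0.313, 1.498, -0, 1.331, -0.223], TCP at [0.204, 0.484, 0.239] pointing down, gripper open.
Joint ranges: [-2.94, 2.94], [-0.97, 2.17], [0.19, 2.56], [-1.23, 4.37], [0.02, 3.11], [-2.88, 2.88]. Speed limits (rad/s): [2.39, 2.39, 3.01, 3.14, 3.14, 3.14].

## Interface

Orientations are given as a unit quaternion [x, y, z, w].
In Python, from workcell import get_obs, vision, close_job gives the robot as it stands.
- The arm moves only by the tool apply_moves, never from a script. Its argument "commands" is a list that holds one entry, the list of rows, each a list of 6 numbers: the shift along the tool's x, y, z in m, then the turn, a rotation vector about the tool's x, y, z in rad. In form: [[[tx, ty, tz, rx, ry, rz], ...]]. A call has 1 to 12 rows; each row shifts and turns the commanded pose from where the row before left it, along the tool's axes as they then stand; what a row does not reach is not made up. A row lasts 1/8 s, in which the tool goes at most 62.5 mm and 10.7 degrees, less where a joint would pass 70% of its speed; a pose out of reach is approached as far as the arm can. A call is refused whole if a number of a shift passes 0.0625 or a number of a turn 0.188, either way. A call with a gripper value outside its range is refused whole. "claw" is the opening, from 0 (shut) to 1 (fully open), set as the call begins (left out, the last holds). The fingers move at their own pace and stop on an object; the grip force is fixed at half the most. Time passes only in rows, so rows that do not move let the fingers close. It gives the time, the measured TCP pose, the force, the opening and the grip force at its end, in the units of the state.
- get_obs(): the state, without advancing time (a new reading comes with each control period).
- vision.camera(name): name is "side" or "top" or "wrist"; returns a dict with "pixels" (384x512x3 uint8, red, green, blue), "z_map" (384x512 float32, m along the optical axis (not along the pixel's ray), 0 where there is no reading), "intrinsics" (3x3 intrinsics, pixels), "k1" (the pictures are not rectified: a ray, as slopes to the right and down, at radius r is drawn at 1 + k1 r^2 times it, then the intrinsics apply), "extrinsics" (4x4, takes a point from world to camera coordinates). Camera axes: x right, y up, looking along -z (the intrinsics and any distortion apply to the point x, -y, -z); pixel columns grow to the right and rows downward; lengths in m; the calibration is good to about 2 mm. A picture is of the moment at which its call begins.
- close_job(): hands the job in; it is judged then, once.
The state is a dict: "t": time; "qpos": joint angles; "joint_velocities": joint speeds; "effort": joint torques, N m; "tool_pos": TCP position; "orientation": TCP orientation; "force": force on the tool from outside, world axes, zero at the start; "torque": the same for the moment, N m; "finger_gap": opening from 0.0 (shut) to 1.0 (fully open); "grasp_force": force on a finger pad.
Only numpy, scipy, OpenCV 4.12 (cv2) and the standard library are available. Lean on these libraries where they do the work, as an engineer would, in place of code of your own. Each camera call takes 0.05 s, during which the arm holds its last target. There are 200 camera calls.

## Working session

There is one attempt and no reset: what is moved stays moved. The work goes in short steps, Python scripts to look and compute and a tool call to move; the robot and the scene stay as the last step left them, time stands still between calls to the robot, and variables do not carry over. Pictures are saved under pics/ and viewed, at most 10 in all, crops included, and the job is handed in when it is done.

Besides the shell and the picture viewer there is one more tool, called after "Request:" by a JSON object that holds its "op" and its "data". apply_moves: Moves the arm, as the interface text tells. Its arguments: {"type":"object","properties":{"commands":{"type":"array","items":{"type":"array","items":{"type":"array","items":{"type":"number"}}}},"claw":{"type":"number"}},"required":["commands"]}

```bash
mkdir -p pics
cat > h.py <<'E'
import numpy as np, cv2
from workcell import get_obs, vision, close_job
def cam(n,save=None):
    c=vision.camera(n)
    if save: cv2.imwrite('pics/'+save, c['pixels'][:,:,::-1])
    np.save(f'{n}.npy',c,allow_pickle=True); return c
def load(n): return np.load(f'{n}.npy',allow_pickle=True).item()
def ray(c,u,v):
    K=c['intrinsics'];d=np.array([(u-K[0,2])/K[0,0],(v-K[1,2])/K[1,1]]);s=d.copy()
    for _ in range(20): s=d/(1+c['k1']*(s@s))
    return np.array([s[0],-s[1],-1.])
def pos(c,u,v,depth=None):
    "world point by depth map"
    z=depth or np.median(c['z_map'][int(v)-1:int(v)+2,int(u)-1:int(u)+2])
    E=c['extrinsics'];return E[:3,:3].T@(ray(c,u,v)*z-E[:3,3])
def onz(c,u,v,h):
    E=c['extrinsics'];o=-E[:3,:3].T@E[:3,3];d=E[:3,:3].T@ray(c,u,v);return o+d*(h-o[2])/d[2]
def cloud(c):
    K=c['intrinsics'];h,w=c['z_map'].shape;vv,uu=np.mgrid[:h,:w];d=np.stack([(uu-K[0,2])/K[0,0],(vv-K[1,2])/K[1,1]],-1);s=d.copy()
    for _ in range(20): s=d/(1+c['k1']*(s**2).sum(-1,keepdims=True))
    P=np.stack([s[...,0],-s[...,1],-np.ones((h,w))],-1)*c['z_map'][...,None]
    E=c['extrinsics'];return (P-E[:3,3])@E[:3,:3]
def proj(c,p):
    q=c['extrinsics'][:3,:3]@p+c['extrinsics'][:3,3];s=np.array([q[0],-q[1]])/-q[2];s=s*(1+c['k1']*(s@s));K=c['intrinsics'];return s[0]*K[0,0]+K[0,2],s[1]*K[1,1]+K[1,2]
E
python3 - <<'E'
from h import *
a=cam('top');b=cam('side')
for n,c in(('top',a),('side',b)):
    cv2.imwrite(f'pics/{n}1.png',cv2.resize(c['pixels'][:,:,::-1],(800,600),interpolation=cv2.INTER_CUBIC))
    E=c['extrinsics'];print(n,-E[:3,:3].T@E[:3,3],c['k1'])
print(get_obs())
E
```

```text
top [0.33490245 0.00133738 0.92132187] 0.020459654095418164
side [ 0.03086315 -0.42153974  0.57766062] -0.006859558575596963
{'t': 0.1, 'qpos': array([ 9.48569711e-01,  3.13338073e-01,  1.49832688e+00,  3.79026981e-06,
        1.33100452e+00, -2.23391781e-01]), 'joint_velocities': array([ 0.00026595, -0.00128993, -0.00152102, -0.00131229, -0.00027268,
       -0.000745  ]), 'effort': array([ 9.48577799e-04, -4.02817118e+01, -2.52647227e+01,  6.94724685e-02,
        3.42610432e-02, -7.49525566e-05]), 'tool_pos': array([0.20376096, 0.48361588, 0.23825983]), 'orientation': array([ 1.98098741e-01,  9.80181921e-01, -4.90240591e-04, -2.22600308e-04]), 'force': array([-0.57702136,  1.25062681,  0.21002456]), 'torque': array([ 0.04509238,  0.01697494, -0.01885316]), 'grasp_force': 0.0, 'finger_gap': 1.0026048979633502}
```

View pics/top1.png

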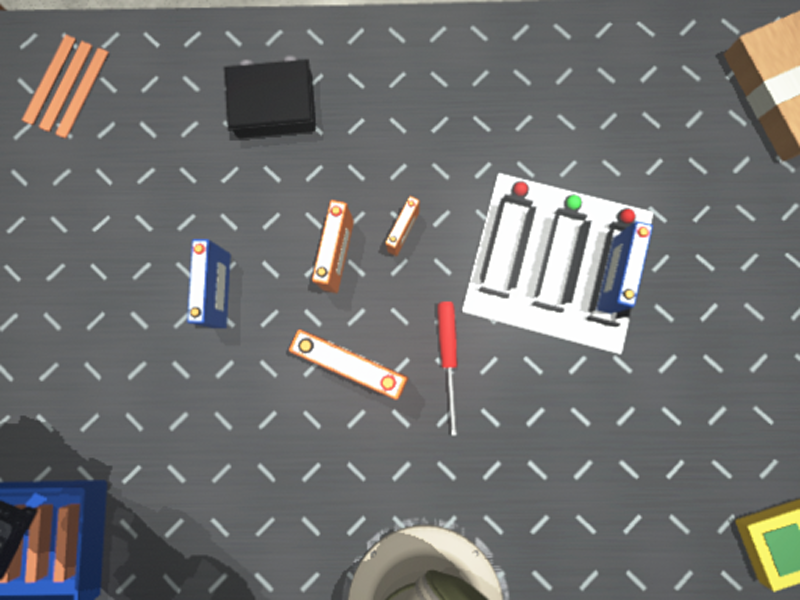

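View pics/side1.png

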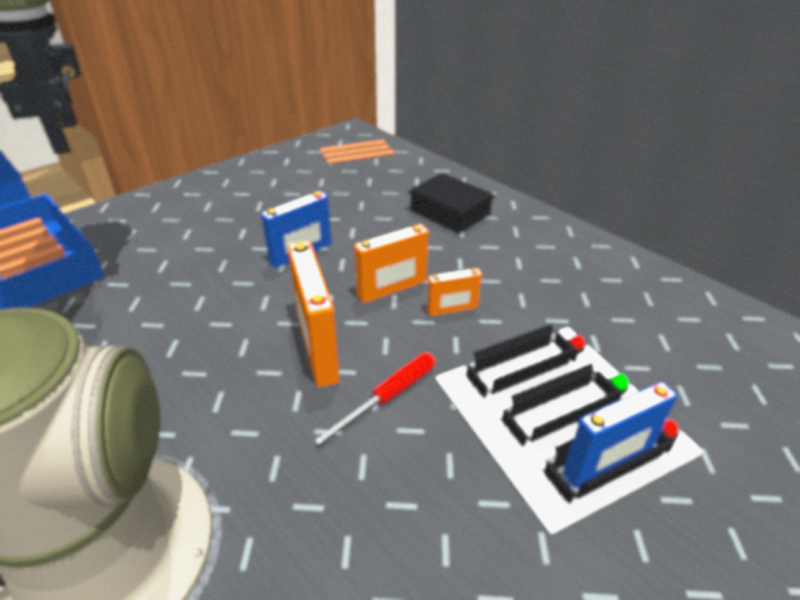

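Top view (800×600): there are three orange cells, a small one at (402,225), a middle one at (330,245) and a large one at (347,365). The middle one fits, since its size matches the blue cell. The middle bay has the green lamp, at (573,202). I'll confirm both in enlarged crops.

Run:
```python
from h import *
a=load('top');b=load('side')
f=lambda c,x,y,w,h,s:cv2.resize(c['pixels'][y:y+h,x:x+w,::-1],(w*s,h*s),interpolation=cv2.INTER_CUBIC)
# top orange crop 120..280 x 120..260? scale 5
L=f(a,190,115,80,80,5); R=f(a,290,105,80,80,5)   # 400x400 each... rack region part
R=cv2.resize(a['pixels'][105:235,290:420,::-1],(400,400),interpolation=cv2.INTER_CUBIC)
S=cv2.resize(b['pixels'][140:220,220:320,::-1],(400,200)[::1],interpolation=cv2.INTER_CUBIC)
S1=f(b,215,135,80,40,5);S1=f(b,220,140,100,50,4);S2=f(b,310,200,100,50,4)
cv2.imwrite('pics/crop1.png',np.vstack([np.hstack([L,R]),np.hstack([S1,S2])]))
P=cloud(a);hsv=cv2.cvtColor(a['pixels'],cv2.COLOR_RGB2HSV)
Q=P[115:195,190:245].reshape(-1,3);m=Q[:,2]>.085;q=Q[m]
print('orange top depth',m.sum(),q.mean(0),cv2.minAreaRect((q[:,:2]*1000).astype(np.float32)))
g=(hsv[...,0]>45)&(hsv[...,0]<75)&(hsv[...,1]>150)&(hsv[...,2]>80)
for c,P in((a,P),(b,cloud(b))):
    h=cv2.cvtColor(c['pixels'],cv2.COLOR_RGB2HSV);g=(h[...,0]>45)&(h[...,0]<75)&(h[...,1]>150)&(h[...,2]>80)
    n,l,s,ce=cv2.connectedComponentsWithStats(g.astype(np.uint8))
    for i in range(1,n):
        if s[i,4]>10: print('green',s[i],ce[i],P[l==i].mean(0))
```

```text
orange top depth 652 [0.51605692 0.12271052 0.12762354] ((446.166748046875, 94.6801528930664), (277.61956787109375, 85.42742919921875), 22.890378952026367)
green [391 239  11  11  83] [396.53012048 244.09638554] [ 0.58787631 -0.2457013   0.02883051]
```

View pics/crop1.png

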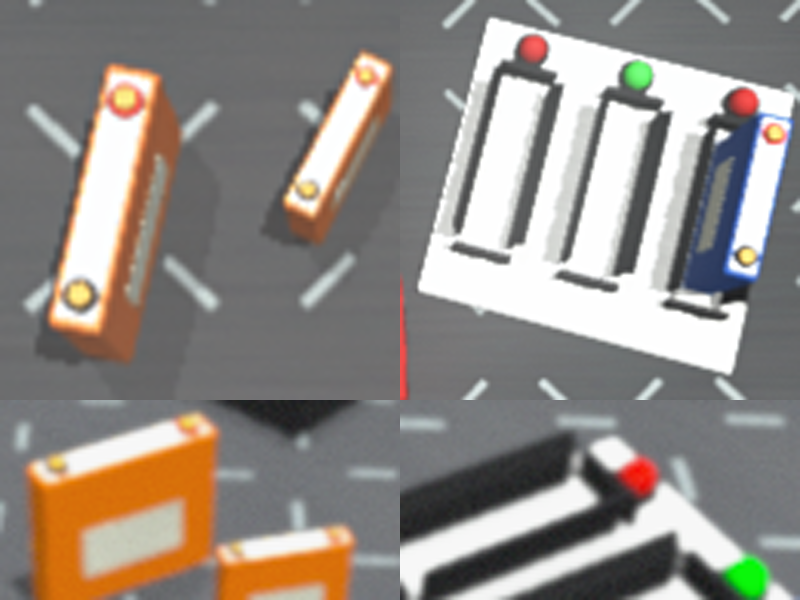

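The crops confirm it: the middle orange cell has its terminals at crop (125,99) and (79,295) in the top view, and (57,463) and (189,423) in the side view. The small cell sits to its right. The green lamp is on the middle bay, which is empty. Next I triangulate the terminals, the lamp and the rack corners.

Run:
```python
from h import *
a=load('top');b=load('side')
def tri(p,q):
    A=[];o=[]
    for c,(u,v) in((a,p),(b,q)):
        E=c['extrinsics'];d=E[:3,:3].T@ray(c,u,v);d/=np.linalg.norm(d);A.append(np.eye(3)-np.outer(d,d));o.append(-E[:3,:3].T@E[:3,3])
    x=np.linalg.solve(A[0]+A[1],A[0]@o[0]+A[1]@o[1]);r=[np.linalg.norm(A[i]@(x-o[i])) for i in(0,1)];return x,max(r)
L=lambda x,y:((x+.5)/5-.5+190,(y+.5)/5-.5+115)
R=lambda x,y:((x-400+.5)*.325-.5+290,(y+.5)*.325-.5+105)
S=lambda x,y:((x+.5)/4-.5+220,(y-400+.5)/4-.5+140)
V=lambda x,y:((x+.5)*.64-.5,(y+.5)*.64-.5)
r,y=tri(L(125,99),S(189,423)),tri(L(79,295),S(57,463))
print('red',r,'yel',y,'len',np.linalg.norm(r[0]-y[0]));d=r[0]-y[0];print('mid',(r[0]+y[0])/2,'ang',np.degrees(np.arctan2(d[1],d[0])))
for h in(.103,):
  p=[onz(a,*L(*k),h)for k in((125,99),(79,295))];d=p[0]-p[1];print('top@z',sum(p)/2,np.linalg.norm(d),np.degrees(np.arctan2(d[1],d[0])))
lamp=tri(R(637,75),(396.5,244.1));print('lamp',lamp)
tc=[R(490,18),R(797,92),R(732,373),R(418,291)];sc=[V(568,328),V(703,455),V(553,533),V(437,378)]
cs=[]
for t,s in zip(tc,sc):
    x=tri(t,s);z=onz(a,*t,.008);print('corner',x,z);cs.append(z)
c=sum(cs)/4;print('centre',c,[np.linalg.norm(cs[i]-cs[(i+1)%4]) for i in range(4)])
dx=cs[0]-cs[3]+cs[1]-cs[2];print('x dir',np.degrees(np.arctan2(dx[1],dx[0])), 'lamp dir',np.degrees(np.arctan2(*(lamp[0]-c)[1::-1])),np.linalg.norm((lamp[0]-c)[:2]))
P=cloud(b);q=[int(k) for k in proj(b,np.array([c[0],c[1],.008]))];print('bay floor depth',P[q[1],q[0]],cloud(a)[tuple(int(k) for k in proj(a,c)[::-1])])
```

```text
red (array([0.56722133, 0.11773157, 0.10441207]), np.float64(3.71037738478282e-05)) yel (array([0.47911691, 0.13785458, 0.10410449]), np.float64(0.00033656327622374094)) len 0.09037376501996229
mid [0.52316912 0.12779307 0.10425828] ang -12.865639481200558
top@z [0.52358805 0.12789698 0.103     ] 0.09022867665802352 -12.729600189711432
lamp (array([ 0.5991095 , -0.24172541,  0.01727369]), np.float64(0.0003435477162884718))
corner (array([ 0.65132309, -0.1280049 ,  0.00600913]), np.float64(0.0006823375451548785)) [ 0.65113873 -0.1282367   0.008     ]
corner (array([ 0.58543656, -0.36984867,  0.0014844 ]), np.float64(0.0023825531252711293)) [ 0.58519765 -0.36935923  0.008     ]
corner (array([ 0.3632636 , -0.30568633,  0.00704239]), np.float64(0.00012480318135805975)) [ 0.3633192  -0.30546159  0.008     ]
corner (array([ 0.43104877, -0.06567364,  0.00519162]), np.float64(0.0006465205098083614)) [ 0.43026044 -0.06504579  0.008     ]
centre [ 0.50747901 -0.21702582  0.008     ] [np.float64(0.24997660165104804), np.float64(0.23089597737596762), np.float64(0.24956138406138914), np.float64(0.2297396661385371)]
x dir -16.015555044389593 lamp dir -15.085880475284993 0.09490109308942306
bay floor depth [ 0.5087029  -0.21454846  0.00584715] [ 0.50945313 -0.21619242  0.00827323]
```

Everything checks out. The terminals are 90 mm apart at z 0.104, so this is the middle-sized cell, and the rack corners measure 250 × 230 mm. The cell is at (0.5235, 0.128) at −12.8°, and the bay is at (0.5075, −0.217) at about −15.8°. Moving above the cell.

Request:
{"op": "apply_moves", "data": {"commands": [[[0,0,0,0,0,-0.174],[-0.043,-0.031,0,0,0,0],[-0.043,-0.031,0,0,0,0],[-0.043,-0.031,0,0,0,0],[-0.043,-0.031,0,0,0,0],[-0.043,-0.031,0,0,0,0],[-0.043,-0.031,0,0,0,0],[-0.043,-0.031,0,0,0,0],[-0.043,-0.031,0,0,0,0],[-0.043,-0.029,0,0,0,0],[0,0,0,0,0,0]]], "claw": 1}}

```text
t: 1.48
tool_pos: [0.5207, 0.1252, 0.2378]
orientation: [0.114, 0.993, -0.0, -0.001]
force: [0.0, 1.3, 0.2]
finger_gap: 1.001
grasp_force: 0.0
```

```bash
cat >> h.py <<'E'
from scipy.spatial.transform import Rotation as R_
def go(x,y,z,ang):
    "remaining move in tool axes; ang = wanted world angle (deg) of tool y"
    o=get_obs();R=R_.from_quat(o['orientation']).as_matrix();ya=np.degrees(np.arctan2(R[1,1],R[0,1]))
    dw=(ang-ya+90)%180-90
    print('t',o['t'],'tcp',o['tool_pos'].round(4),'yang',ya.round(2),'tool shift',(R.T@(np.array([x,y,z])-o['tool_pos'])).round(4),'rz',round(-np.radians(dw),4),'tilt z',R[:,2].round(3),'gap',o['finger_gap'],'q',o['qpos'].round(2))
E
python3 - <<'E'
from h import *
go(.5235,.128,.064,77.2)
c=cam('wrist');cv2.imwrite('pics/w1.png',c['pixels'][:,:,::-1])
# project expected terminals
for p in((.567,.1178,.104),(.479,.1379,.104)): print(proj(c,np.array(p)))
E
```

```text
t 1.475 tcp [0.5207 0.1252 0.2378] yang 76.9 tool shift [-0.0023  0.0035  0.1738] rz -0.0052 tilt z [-0.001 -0.    -1.   ] gap 1.0008654262692793 q [ 0.02  0.34  1.47 -0.    1.34 -1.33]
(np.float64(262.61882814929936), np.float64(229.04639937093162))
(np.float64(262.4675678429774), np.float64(140.72518522348298))
```

View pics/w1.png

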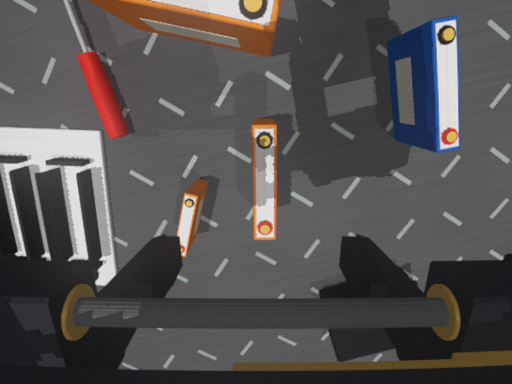

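The wrist view shows the terminals at (264,140) and (264,228), within 2 px of the prediction. The small cell at (190,215) is close to the left finger, so I'll descend with the gripper partly open.

Request:
{"op": "apply_moves", "data": {"commands": [[[-0.002,0.0035,0.03,0,0,-0.005],[0,0,0.04,0,0,0],[0,0,0.04,0,0,0],[0,0,0.035,0,0,0],[0,0,0.02,0,0,0],[0,0,0.009,0,0,0],[0,0,0,0,0,0]]], "claw": 0.65}}

```text
t: 2.4
tool_pos: [0.5218, 0.131, 0.0649]
orientation: [0.109, 0.994, 0.0, -0.0]
force: [0.6, 0.7, 0.3]
finger_gap: 0.649
grasp_force: 0.0
```

```bash
python3 -c "
from h import *
go(.5235,.128,.064,77.2)"
```

```text
t 2.4 tcp [0.5218 0.131  0.0649] yang 77.45 tool shift [-0.0023 -0.0026  0.0009] rz 0.0044 tilt z [-0.  0. -1.] gap 0.6493554679245352 q [ 0.03  0.54  1.66  0.    0.94 -1.32]
```

Pose is right to about 3 mm, so I'll close and lift.

Request:
{"op": "apply_moves", "data": {"commands": [[[-0.002,-0.0025,0,0,0,0],[0,0,0,0,0,0],[0,0,0,0,0,0]]]}}

```text
t: 2.78
tool_pos: [0.5237, 0.1276, 0.0651]
orientation: [0.11, 0.994, 0.0, 0.0]
force: [0.5, -1.3, -0.4]
finger_gap: 0.651
grasp_force: 0.0
```

Request:
{"op": "apply_moves", "data": {"commands": [[[0,0,0,0,0,0],[0,0,0,0,0,0],[0,0,0,0,0,0],[0,0,0,0,0,0],[0,0,0,0,0,0],[0,0,0,0,0,0]]], "claw": 0}}

```text
t: 3.52
tool_pos: [0.5236, 0.1276, 0.0647]
orientation: [0.11, 0.994, 0.0, 0.0]
force: [0.9, 0.7, -1.7]
finger_gap: 0.274
grasp_force: 29.9
```

Request:
{"op": "apply_moves", "data": {"commands": [[[0,0,-0.01,0,0,0],[0,0,-0.03,0,0,0],[0,0,-0.04,0,0,0],[0,0,-0.04,0,0,0],[0,0,-0.02,0,0,0],[0,0,0,0,0,0]]]}}

```text
t: 4.28
tool_pos: [0.5237, 0.1276, 0.2057]
orientation: [0.11, 0.994, 0.0, 0.001]
force: [0.0, -0.6, -7.0]
finger_gap: 0.273
grasp_force: 29.9
```

```bash
python3 -c "
from h import *
go(.5075,-.217,.204,74.2)"
```

```text
t 4.275 tcp [0.5237 0.1276 0.2057] yang 77.41 tool shift [-0.0593 -0.3398  0.0017] rz 0.056 tilt z [ 0.002 -0.    -1.   ] gap 0.27305589027211213 q [ 0.02  0.37  1.51 -0.    1.26 -1.33]
```

Request:
{"op": "apply_moves", "data": {"commands": [[[0,0,0,0,0,0.056],[-0.005,-0.021,0,0,0,0],[-0.01,-0.042,0,0,0,0],[-0.01,-0.042,0,0,0,0],[-0.01,-0.042,0,0,0,0],[-0.01,-0.042,0,0,0,0],[-0.01,-0.042,0,0,0,0],[-0.01,-0.042,0,0,0,0],[-0.009,-0.042,0,0,0,0],[-0.004,-0.021,0,0,0,0],[0,0,0,0,0,0],[0,0,0,0,0,0]]]}}

```text
t: 5.78
tool_pos: [0.507, -0.2158, 0.2042]
orientation: [0.137, 0.991, 0.001, -0.001]
force: [0.2, 0.2, -6.0]
finger_gap: 0.269
grasp_force: 29.9
```

Run:
```python
from h import *
go(.5075,-.217,.204,74.2)
c=cam('wrist');s=cam('side')
cv2.imwrite('pics/c2.png',np.hstack([cv2.resize(c['pixels'][:,:,::-1],(400,300)),s['pixels'][120:345,210:510,::-1].repeat(1,0)[:, :].astype(np.uint8) if 0 else cv2.resize(s['pixels'][120:345,210:510,::-1],(400,300),interpolation=cv2.INTER_CUBIC)]))
```

```text
t 5.775 tcp [ 0.507  -0.2158  0.2042] yang 74.24 tool shift [-0.0008 -0.001   0.0002] rz 0.0008 tilt z [-0.001  0.001 -1.   ] gap 0.2685931954617599 q [-0.62  0.4   1.47  0.    1.27 -1.91]
```

View pics/c2.png

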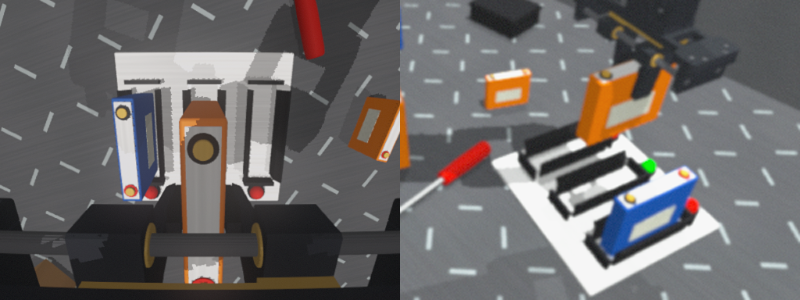

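The cell hangs upright over the middle (green) bay, in line with it. In the side picture its bottom is above the fins. Lowering in stages.

Request:
{"op": "apply_moves", "data": {"commands": [[[-0.001,-0.001,0.02,0,0,0],[0,0,0.03,0,0,0],[0,0,0.03,0,0,0],[0,0,0.015,0,0,0],[0,0,0.005,0,0,0],[0,0,0,0,0,0],[0,0,0,0,0,0]]]}}

```text
t: 6.75
tool_pos: [0.5082, -0.2184, 0.1057]
orientation: [0.137, 0.991, -0.0, 0.001]
force: [-0.3, -0.5, -6.1]
finger_gap: 0.273
grasp_force: 29.9
```

Run:
```python
from h import *
go(.5075,-.217,.0727,74.2)
s=cam('side')
cv2.imwrite('pics/s3.png',cv2.resize(s['pixels'][160:340,300:480,::-1],(600,600),interpolation=cv2.INTER_CUBIC))
```

```text
t 6.75 tcp [ 0.5082 -0.2184  0.1057] yang 74.2 tool shift [0.0012 0.0012 0.033 ] rz 0.0 tilt z [ 0.002 -0.001 -1.   ] gap 0.27328640708024793 q [-0.62  0.51  1.58  0.    1.05 -1.91]
```

View pics/s3.png

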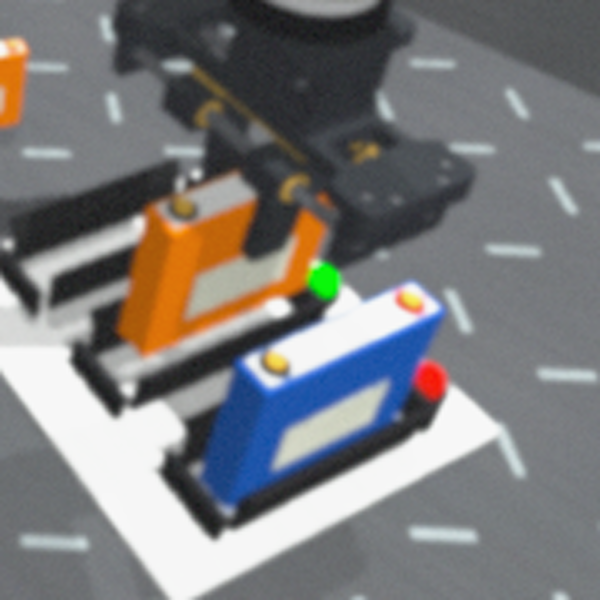

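The cell's lower end (crop ~(135,345)) is entering the green bay between the fins, clear of the end stops. Lowering to the floor.

Request:
{"op": "apply_moves", "data": {"commands": [[[0.001,0.001,0.012,0,0,0],[0,0,0.01,0,0,0],[0,0,0.005,0,0,0],[0,0,0.003,0,0,0],[0,0,0,0,0,0],[0,0,0,0,0,0]]]}}

```text
t: 7.55
tool_pos: [0.5072, -0.217, 0.075]
orientation: [0.137, 0.991, -0.0, 0.0]
force: [-0.1, 0.8, -5.4]
finger_gap: 0.272
grasp_force: 29.9
```

Request:
{"op": "apply_moves", "data": {"commands": [[[0,0,0.001,0,0,0],[0,0,0.001,0,0,0],[0,0,0.001,0,0,0],[0,0,0,0,0,0],[0,0,0,0,0,0]]]}}

```text
t: 8.18
tool_pos: [0.5072, -0.217, 0.0727]
orientation: [0.137, 0.991, -0.0, 0.0]
force: [-3.1, 2.3, 6.3]
finger_gap: 0.268
grasp_force: 29.9
```

Contact came at exactly the predicted floor height, and the force went from −6 to +6 N. Releasing with a partial opening and going straight up.

Request:
{"op": "apply_moves", "data": {"commands": [[[0,0,0,0,0,0],[0,0,0,0,0,0],[0,0,0,0,0,0],[0,0,0,0,0,0]]], "claw": 0.6}}

```text
t: 8.68
tool_pos: [0.5072, -0.217, 0.0717]
orientation: [0.137, 0.991, -0.0, 0.0]
force: [-0.4, 0.4, 0.6]
finger_gap: 0.6
grasp_force: 0.0
```

Request:
{"op": "apply_moves", "data": {"commands": [[[0,0,-0.01,0,0,0],[0,0,-0.02,0,0,0],[0,0,-0.04,0,0,0],[0,0,-0.04,0,0,0],[0,0,-0.04,0,0,0],[0,0,-0.02,0,0,0],[0,0,0,0,0,0],[0,0,0,0,0,0]]]}}

```text
t: 9.68
tool_pos: [0.5068, -0.2167, 0.2408]
orientation: [0.137, 0.991, 0.0, -0.001]
force: [-0.4, -0.4, -0.3]
finger_gap: 0.597
grasp_force: 0.0
```

Run:
```python
from h import *
c=cam('wrist');s=cam('side')
cv2.imwrite('pics/c4.png',np.hstack([c['pixels'][:,:,::-1][:,:400],cv2.resize(s['pixels'][160:340,300:480,::-1],(384,384),interpolation=cv2.INTER_CUBIC)]))
a=np.radians(-15.9);u=np.array([np.cos(a),np.sin(a),0]);m=np.array([.5075,-.217,.111])
for k in(.045,-.045): print('w',proj(c,m+k*u),'s',[ (x-o)*384/180 for x,o in zip(proj(s,m+k*u),(300,160))])
print(get_obs()['tool_pos'])
```

```text
w (np.float64(259.1210936660504), np.float64(229.8886417561725)) s [np.float64(190.30198889329682), np.float64(126.07875633512164)]
w (np.float64(259.1784846332204), np.float64(140.61556430739327)) s [np.float64(108.16527617453394), np.float64(158.92094137810327)]
[ 0.50676053 -0.21674339  0.24064785]
```

View pics/c4.png

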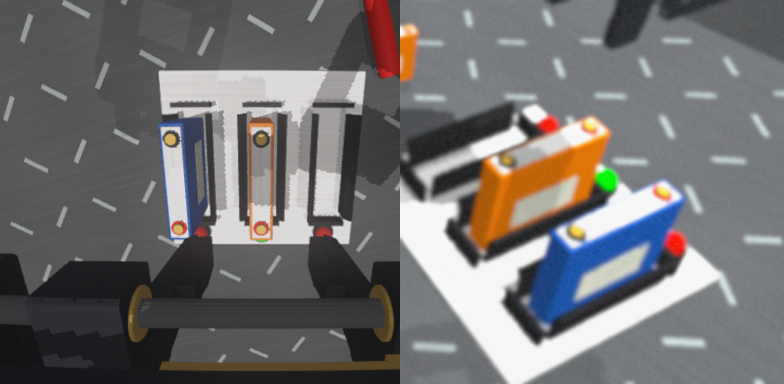

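The wrist view shows the terminals at (261,139) and (261,229), within 2 px of the predicted bay-centred positions. The side view shows the cell upright and seated in the green bay. Handing in.

```bash
python3 -c "
from h import *
print(close_job())"
```

```text
the job is handed in; nothing more can be done
None
```

The orange cell stands upright and released on the floor of the green-lamp bay, within about 2 px of centre in the last wrist picture; the blue cell on the bench was left alone, and the job was handed in at about 10 s (no verdict came back).

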